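# Cover the part cup and index the slide one hole on

## Robot

A 7-joint arm with a two-finger parallel gripper is mounted at the origin on a cart in front of the work surface, level with it; the furniture and walls round the work are solid. World frame = base frame: x ahead of the robot, y to its left, z up, the work surface at z = 0. Lengths are in m, angles in degrees, forces in N, time in s.
With the tool pointing down it reaches from about 0.425 to 0.875 m from the base axis. Payload 4.7 kg.
Tool frame: the origin (TCP) lies at the very end of the fingers, on their centre line; the grasp point (between the pads) lies 19 mm behind it; z points along the fingers, y is the line along which they close (so a half turn about z gives the same grasp; the last joint's range is limited). The gripper opens to 87 mm and grips with 3 to 60 N. Pads are 19 mm wide; open, the fingers measure 117 mm over their backs; the gripper's body (75 mm by 190 mm) begins 51 mm behind the grasp point.
Start: joints at [-63.879, 18.392, -4.016, 83.108, 1.295, 78.541, -3.26], TCP at [0.278, 0.588, 0.223] pointing down, gripper open.
Joint ranges: [-163.93, 163.93], [-17.29, 119.83], [-79.2, 71.16], [3.27, 140.29], [-89.18, 269.18], [5.43, 117.66], [-154.24, 154.24]. Speed limits (degrees/s): [147.25, 147.25, 180, 180, 180, 180, 180].

## Interface

Orientations are given as [roll, pitch, yaw] about the fixed x, y, z axes, in that order (R = Rz(yaw) Ry(pitch) Rx(roll)).
In Python, from cell import get_obs, read_camera, sign_off, silhouettes gives the robot as it stands.
- The arm moves only by the tool play_rows, never from a script. Its argument "steps" is a list that holds one entry, the list of rows, each a list of 7 numbers: the shift along the tool's x, y, z in m, then the turn, a rotation vector about the tool's x, y, z in rad, then the finger opening in m, from 0 to 0.087. A call has 1 to 12 rows; each row shifts and turns the commanded pose from where the row before left it, along the tool's axes as they then stand; what a row does not reach is not made up. A row lasts 1/10 s, in which the tool goes at most 50 mm and 8.59 degrees, less where a joint would pass 70% of its speed; a pose out of reach is approached as far as the arm can. A call is refused whole if a number of a shift passes 0.05 or a number of a turn 0.15, either way. A call with a gripper value outside its range is refused whole. The fingers move at their own pace and stop on an object; "force" is the grip in N (left out, the last holds). Time passes only in rows, so rows that do not move let the fingers close. It gives the time, the measured TCP pose, the force, the opening and the grip force at its end, in the units of the state.
- get_obs(): the state, without advancing time (a new reading comes with each control period).
- read_camera(name): name is "scene" or "top"; returns a dict with "frame" (384x512x3 uint8, red, green, blue), "intrinsics" (3x3 intrinsics, pixels), "k1" (the pictures are not rectified: a ray, as slopes to the right and down, at radius r is drawn at 1 + k1 r^2 times it, then the intrinsics apply), "view" (4x4, takes a point from world to camera coordinates). Camera axes: x right, y up, looking along -z (the intrinsics and any distortion apply to the point x, -y, -z); pixel columns grow to the right and rows downward; lengths in m; the calibration is good to about 2 mm. A picture is of the moment at which its call begins. There is no depth.
- sign_off(): hands the job in; it is judged then, once.
Trained networks look in the newest picture that a camera, given by its name, has taken for a name from the list of things; names that differ only in an ending like _2 or _b are one class to them, and where a whole thing is asked for, a point or a joint stands for the part that bears it (a point fixed in the world has none). Each returns a list of dicts, best first, with "p" (0 to 1); they miss things now and then, are a little off and sometimes report something else, mostly with a low value. They report only what shows in the picture. A call takes as long as a camera call. They do not tell look-alikes from the thing itself.
- silhouettes(camera, name): "pixels" (384x512 bool, what is visible of it) and "extent" ([left, top, right, bottom] in pixels, round what is visible of it).
The state is a dict: "time_s": time; "qpos": joint angles; "joint_velocities": joint speeds; "effort": joint torques, N m; "tool_pos": TCP position; "tool_rot": TCP orientation; "force": force on the tool from outside, world axes, zero at the start; "wrist_torque": the same for the moment, N m; "grip_width": finger opening in m; "grasp_force": force on a finger pad.
Only numpy, scipy, OpenCV 4.12 (cv2) and the standard library are available. Lean on these libraries where they do the work, as an engineer would, in place of code of your own. Each camera call takes 0.05 s, during which the arm holds its last target. There are 200 camera calls.

## Task

On the bench slide, put the loose cover onto the open cup so it sits level and seated on the rim, and let go of it. Then pull up the spring plunger's knob, slide the carriage to the very next hole of the bar (in the direction from the cup towards the plunger), and let the pin down fully into that hole with the cover still seated. Finish while still gripping the knob, holding the pin fully home; leave the other things on the bench where they are.

Things in the scene. Friction and masses are not known exactly. Their poses are not given: they have to be found in the camera images.
- cover_center (a point): centre, half-way up, of the loose steel cover, 39 mm tall, lip down on the bench to one side of the slide (tape roll on the other). From its underside up: centring lip 46 mm across, 6 mm high; disc 62 mm across, 5 mm thick; round knob 18 mm across, 28 mm tall, from 8.5 mm below this point to 19.5 mm above it. z up. 0.08 to 0.17 kg.
- cup_rim (a point): centre of the mouth of the aluminium cup fixed on the carriage, at rim height, 85 mm above the bench; z up. Outside 56 mm, inside 50 mm across; an adapter stands inside, 16 mm below the rim. With the cover seated, its disc rests on the rim, its lip is inside the cup (2 mm to spare all round) and point cover_center is 13.5 mm above this point.
- pull_knob: grey round knob of the spring plunger, 80 mm from the cup's axis. Origin on its axis, 84 mm above the bench when the pin is home. 22 mm across from 14 mm below to 7 mm above it, then a 27 mm rim to 14 mm above. Below it a fixed housing 19 mm across and the carriage plate, top 40 mm above the bench. y: from cup to knob, the way to slide; z up, the way to pull. Lifted, it takes the carriage along.
- plunger (a joint): lift of knob and pin, m: 0 = pin home in a hole (bottom stop), 0.016 = top stop. A spring pulls it down with 4 N at 0, 7.2 N at the top. The round-ended pin, 8.4 mm thick, reaches 11 mm into the hole (12 mm wide): lift it more than 11 mm to slide between holes; let go over solid bar it stays 11 mm up.
- carriage (a joint): position of the carriage along the slide, m, growing in the direction from cup to knob: 0 at its first hole (start), 0.05 at the next hole, -0.05 and 0.10 at the other two (end stops). About 1.5 N of friction, stays where it is left; locked within about 2 mm while the pin is in a hole.
- slide_base: the fixed slide: aluminium foot plate 100x320x8 mm, end blocks, two guide rods, between them a steel bar with four holes 50 mm apart. Origin on the bench; +y is the sliding direction, z up; plate from y = -0.15 to 0.17. Carriage plate 92 mm wide, 145 mm long; in slide axes the cup starts at y = -0.04, the knob at y = 0.04, both at x = 0.
- next_hole (a point): centre of the mouth of the hole the pin must end in, on the bar's top, 26 mm above the bench; the first hole visible beyond the carriage on the knob's side. The knob must end straight above it.
- ptfe_tape: bystander: roll of thread tape on a plastic spool, 52 mm across and 14 mm tall, lying flat on the bench; origin at the centre of its underside. Leave it alone.
- test_gauge: bystander: round pressure gauge lying face up, 105x68x32 mm, behind the slide; origin at the centre of its underside. Leave it alone.
- hex_key_set: bystander: folding hex key set, 30x92x20 mm, behind the slide; origin at the centre of its underside. Leave it alone.
Not all that is in view belongs to the job. What is shaped like the part that bears cover_center but brown or pink is not meant.

How it is judged (in metres and radians):
On the way, in this order (a step that is already met when the one before it is completed fails the run):
1. the cover sits seated and level on the cup and is let go, while the carriage is still locked in its first hole (z of cover_center in the frame of cup_rim between 0.011 and 0.0155 m and horizontal distance between cover_center and cup_rim below 0.004 m and angle between cover_center's own z axis and vertical below 0.05 rad and value of joint carriage between -0.005 and 0.005 m and value of joint plunger below 0.003 m and contact force between the fingers and cover below 0.1 N), for 0.3 s.
2. the plunger is pulled up clear of the bar (at least 10 mm) with the carriage still at its first hole (value of joint plunger above 0.01 m and value of joint carriage between -0.005 and 0.005 m), for 0.05 s.
3. the carriage is slid away from its first hole (value of joint carriage above 0.02 m), for 0.05 s.
At the end, for the whole second after the job is handed in: carriage at the next hole (50 mm on, within 4 mm), plunger within 2.5 mm of fully down, fingers still gripping its knob (over 1 N), cover seated on the cup (within 4 mm of its axis, height within about 2 mm, tilt under 0.05 rad) and not touched by the fingers (z of cover_center in the frame of cup_rim between 0.011 and 0.0155 m and horizontal distance between cover_center and cup_rim below 0.004 m and angle between cover_center's own z axis and vertical below 0.05 rad and value of joint carriage between 0.046 and 0.054 m and value of joint plunger below 0.0025 m and contact force between the fingers and pull_knob above 1 N and contact force between the fingers and cover below 0.1 N); the arm keeps its last pose, push and grip.
It fails at once if a bystander (tape roll, gauge or hex key set) is moved more than 20 mm (distance of any of ptfe_tape, test_gauge, hex_key_set from where it was at the start of the episode above 0.02 m).
It also fails if it takes over 56 s, if anything falls off the work surface, if the arm or the gripper's body presses on something with over 40 N, if the wrist force passes 120 N, or if a joint passes its speed limit or range.

## Working session

There is one attempt and no reset: what is moved stays moved. The work goes in short steps, Python scripts to look and compute and a tool call to move; the robot and the scene stay as the last step left them, time stands still between calls to the robot, and variables do not carry over. Pictures are saved under pics/ and viewed, at most 10 in all, crops included, and the job is handed in when it is done.

Besides the shell and the picture viewer there is one more tool, called after "Emit:" as name(argument=value, ...), one argument or row to a line, values as JSON. play_rows: Moves the arm, as the interface text tells. Its arguments: {"type":"object","properties":{"steps":{"type":"array","items":{"type":"array","items":{"type":"array","items":{"type":"number"}}}},"force":{"type":"number"}},"required":["steps"]}

```bash
mkdir -p pics; cat > h.py <<'E'
import numpy as np,cv2
from cell import *
def ray(c,u,v):
    K=np.array(c["intrinsics"]);k=c["k1"];V=np.array(c["view"])
    d=np.array([(u-K[0,2])/K[0,0],(v-K[1,2])/K[1,1]]);s=d.copy()
    for _ in range(30): s=d/(1+k*(s@s))
    R=V[:3,:3];o=-R.T@V[:3,3];w=R.T@np.array([s[0],-s[1],-1]);return o,w
def atz(c,u,v,z):
    o,w=ray(c,u,v);return o+w*(z-o[2])/w[2]
def proj(c,P):
    V=np.array(c["view"]);K=np.array(c["intrinsics"]);p=V[:3,:3]@np.array(P)+V[:3,3]
    s=np.array([p[0],-p[1]])/-p[2];s=s*(1+c["k1"]*(s@s));return K[0,0]*s[0]+K[0,2],K[1,1]*s[1]+K[1,2]
E
python3 - <<'E'
from h import *
ims=[]
for n in("scene","top"):
    c=read_camera(n);cv2.imwrite(f"pics/{n}0.png",c["frame"][...,::-1])
    o,_=ray(c,0,0);print(n,o.round(3),c["k1"])
    for t in("cover_center","cup_rim","pull_knob","slide_base","ptfe_tape","test_gauge","hex_key_set"):
        for r in silhouettes(n,t):
            m=r["pixels"];ys,xs=np.nonzero(m);print(t,round(r["p"],2),np.round(r["extent"]),xs.mean().round(1),ys.mean().round(1),m.sum(),atz(c,xs.mean(),ys.mean(),0.02).round(3))
print(get_obs())
E
```

```text
scene [-0.016 -1.206  0.942] -0.042833744138324435
cover_center 0.79 [218. 253. 236. 263.] 225.0 257.7 245 [ 0.367 -0.357  0.02 ]
cover_center 0.77 [229. 226. 242. 241.] 236.0 233.2 193 [ 0.448 -0.279  0.02 ]
cover_center 0.62 [302. 319. 326. 339.] 314.3 328.6 431 [ 0.44  -0.698  0.02 ]
cover_center 0.61 [247. 244. 265. 259.] 255.0 250.2 235 [ 0.459 -0.377  0.02 ]
cover_center 0.4 [224. 152. 235. 163.] 230.0 159.2 124 [0.644 0.122 0.02 ]
cup_rim 0.91 [194. 165. 236. 203.] 213.0 182.6 814 [0.513 0.012 0.02 ]
slide_base 0.94 [176. 164. 250. 214.] 212.4 186.5 1927 [ 0.5   -0.009  0.02 ]
ptfe_tape 0.62 [161. 153. 174. 163.] 167.5 157.4 116 [0.437 0.273 0.02 ]
test_gauge 0.78 [234. 138. 255. 150.] 245.1 144.6 198 [0.752 0.189 0.02 ]
test_gauge 0.6 [191. 163. 236. 203.] 212.4 182.5 812 [0.511 0.014 0.02 ]
hex_key_set 0.52 [250. 166. 267. 175.] 257.6 171.1 131 [ 0.691 -0.012  0.02 ]
top [ 0.282 -0.205  1.412] -0.04999262465419078
cover_center 0.81 [383. 228. 404. 247.] 395.0 235.3 276 [ 0.446 -0.689  0.02 ]
cover_center 0.8 [294. 214. 312. 232.] 303.9 220.1 232 [ 0.464 -0.366  0.02 ]
cover_
[... 762 characters left out ...]
0.8, 'qpos': array([-63.87977984,  18.38846314,  -4.0171295 ,  83.10982662,
         1.29469484,  78.5408107 ,  -3.26044887]), 'joint_velocities': array([-0.06788849, -0.07939935, -0.02156112,  0.0553246 ,  0.07144681,
       -0.14771257,  0.01427089]), 'effort': array([-1.02795557e-04, -4.91036332e+01, -4.02830411e-01, -3.12752652e+01,
       -6.35353150e-02,  3.35205963e-02,  4.17478361e-06]), 'tool_pos': array([0.27792603, 0.58759008, 0.22260595]), 'tool_rot': array([1.79993977e+02, 2.26965107e-03, 1.54689094e+02]), 'force': array([-0.99033144,  0.29014385, -0.01056096]), 'wrist_torque': array([ 0.0291262 , -0.02241151, -0.02347372]), 'grasp_force': 0.0, 'grip_width': 0.08703108118539336}
```

```bash
python3 - <<'E'
from h import *
a=cv2.imread("pics/scene0.png")[120:350,130:350];b=cv2.imread("pics/top0.png")[105:265,105:415]
cv2.imwrite("pics/a.png",cv2.resize(b,(775,400),interpolation=cv2.INTER_CUBIC))
cv2.imwrite("pics/b.png",cv2.resize(a,(572,598),interpolation=cv2.INTER_CUBIC))
E
```

```text
(no output)
```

View pics/a.png

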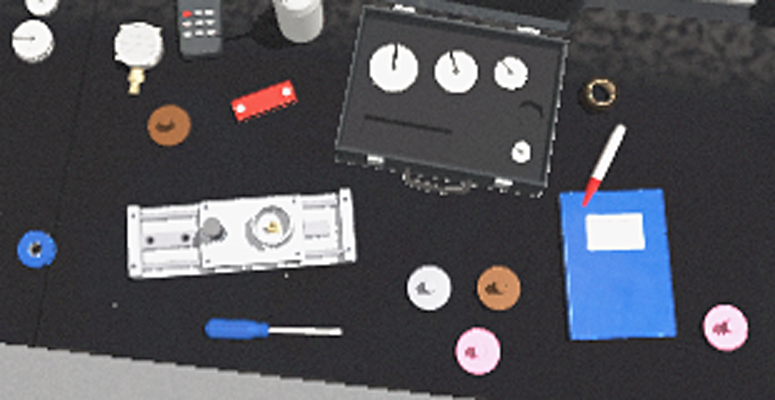

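View pics/b.png

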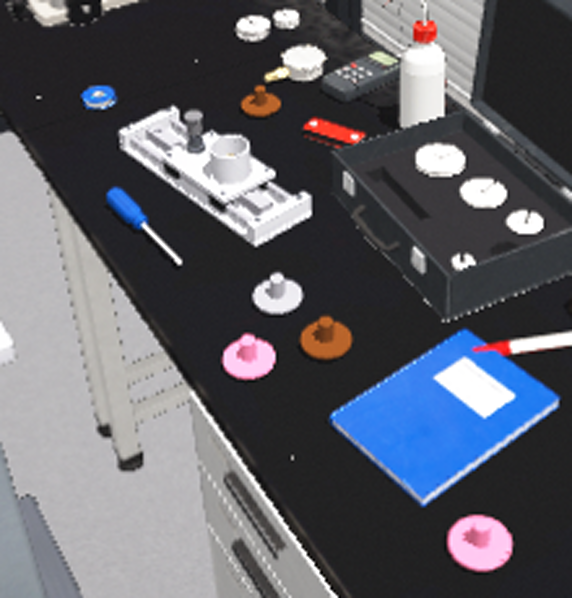

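Candidates for the cover (top pixels): grey (276,220), brown (304,220), brown (172,155), pink (296,245), pink (395,235). The grey steel one at (276,220) / scene (236,233) fits the description. Next: a close crop and a model fit.

```bash
cat > fit.py <<'E'
from h import *
from scipy.optimize import minimize
S=8
def hull(img,c,pts,off):
    q=np.array([proj(c,p) for p in pts]);q=(q-off+.5)*S
    cv2.fillConvexPoly(img,cv2.convexHull(np.round(q*16).astype(np.int32)),1.0,shift=4)
th=np.linspace(0,2*np.pi,48,endpoint=False)
def cyl(x,y,r,z0,z1): return [(x+r*np.cos(t),y+r*np.sin(t),z) for z in(z0,z1) for t in th]
def render(c,parts,box):
    l,t,r,b=box;im=np.zeros(((b-t)*S,(r-l)*S),np.float32)
    for p in parts: hull(im,c,p,np.array([l,t]))
    return cv2.resize(im,(r-l,b-t),interpolation=cv2.INTER_AREA)
def cover(p,z=0): x,y=p[:2];return [cyl(x,y,.023,z,z+.006),cyl(x,y,.031,z+.006,z+.011),cyl(x,y,.009,z+.011,z+.039)]
def bx(p,x0,x1,y0,y1,z0,z1):
    a=p[2];R=np.array([[np.cos(a),-np.sin(a)],[np.sin(a),np.cos(a)]])
    return [(*(R@[x,y]+p[:2]),z) for x in(x0,x1) for y in(y0,y1) for z in(z0,z1)]
def pt(p,x,y): return p[0]+np.cos(p[2])*x-np.sin(p[2])*y,p[1]+np.sin(p[2])*x+np.cos(p[2])*y
def carr(p):
    return [bx(p,-.046,.046,-.0725,.0725,.032,.040),cyl(*pt(p,0,-.04),.028,.04,.085),cyl(*pt(p,0,.04),.0095,.04,.07),cyl(*pt(p,0,.04),.011,.07,.091),cyl(*pt(p,0,.04),.0135,.091,.098)]
def foot(p): return [bx(p,-.05,.05,-.15,.17,0,.008)]
def fit(items,model,p0):
    # items: (c,target float mask,box)
    f=lambda p:sum(((render(c,model(p),b)-m[b[1]:b[3],b[0]:b[2]])**2).sum() for c,m,b in items)
    sc=np.array([.006,.006,.06][:len(p0)])
    r=minimize(f,p0,method="Nelder-Mead",options=dict(initial_simplex=[p0]+[np.array(p0)+sc*e for e in np.eye(len(p0))],xatol=1e-4,fatol=.01))
    return r.x,r.fun
def sil(n,t,near):
    L=silhouettes(n,t);d=[np.hypot(*(np.argwhere(r["pixels"]).mean(0)[::-1]-near)) for r in L]
    return L[int(np.argmin(d))]["pixels"].astype(np.float32)
def box(m,k=5):
    ys,xs=np.nonzero(m);return xs.min()-k,ys.min()-k,xs.max()+k,ys.max()+k
E
python3 - <<'E'
from fit import *
C={n:read_camera(n) for n in("scene","top")}
near=dict(scene=(236,233),top=(276,220));ns=dict(scene=(212,186),top=(200,199));I=[];J=[];B=[];F=[]
for n,c in C.items():
    m=sil(n,"cover_center",near[n]);b=box(m);I.append((c,m,b))
    g=c["frame"].max(2).astype(float)
    md=cv2.dilate(m,np.ones((7,7)));g2=np.where(md>0,np.clip((g-30)/100,0,1),0).astype(np.float32);B.append((c,g2,b))
    m=sil(n,"cup_rim",ns[n]);J.append((c,m,box(m)));m=sil(n,"slide_base",ns[n]);F.append((c,m,box(m)))
for k in([0],[1],[0,1]):
    print(k,"cover sil",fit([I[i] for i in k],cover,[.455,-.268]),"bright",fit([B[i] for i in k],cover,[.455,-.268]))
    print("  carriage",min([fit([J[i] for i in k],carr,[.5,0,a]) for a in(.03,.15)],key=lambda t:t[1]),"slidewhole",fit([F[i] for i in k],lambda p:foot(p)+carr(p),[.5,0,.08]))
v=[]
for n,(x,y,w,h) in dict(scene=(172,145,84,110),top=(150,170,140,70)).items():
    v.append(cv2.resize(C[n]["frame"][y:y+h,x:x+w,::-1],None,fx=5,fy=5,interpolation=cv2.INTER_CUBIC))
cv2.imwrite("pics/c.png",v[0]);cv2.imwrite("pics/d.png",v[1])
E
```

```text
[0] cover sil (array([ 0.45448377, -0.26926977]), np.float64(13.491455078125)) bright (array([ 0.45507078, -0.26782585]), np.float64(2.655168056488037))
  carriage (array([ 0.49949158, -0.0130441 ,  0.20002248]), np.float64(72.103759765625)) slidewhole (array([ 0.50138829, -0.00317587,  0.19118548]), np.float64(169.146484375))
[1] cover sil (array([ 0.45579027, -0.26854954]), np.float64(5.9921875)) bright (array([ 0.45752774, -0.26905223]), np.float64(12.884817123413086))
  carriage (array([ 0.50247864, -0.01310078,  0.18611934]), np.float64(60.541015625)) slidewhole (array([ 0.50216998, -0.00292415,  0.19188853]), np.float64(82.271728515625))
[0, 1] cover sil (array([ 0.45535145, -0.26867443]), np.float64(21.902587890625)) bright (array([ 0.455975  , -0.26829497]), np.float64(22.276039123535156))
  carriage (array([ 0.50158575, -0.01281804,  0.18644266]), np.float64(144.5810546875)) slidewhole (array([ 0.50173758, -0.00287118,  0.1927055 ]), np.float64(254.157958984375))
```

View pics/c.png

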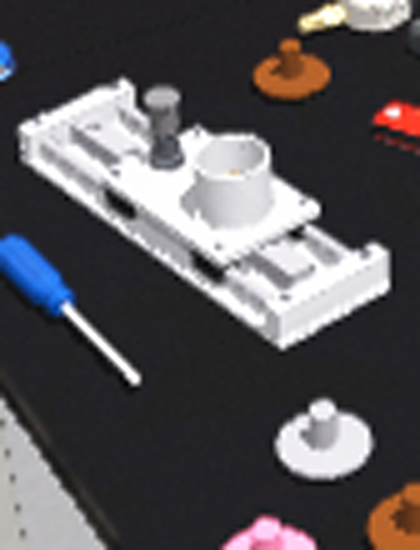

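View pics/d.png

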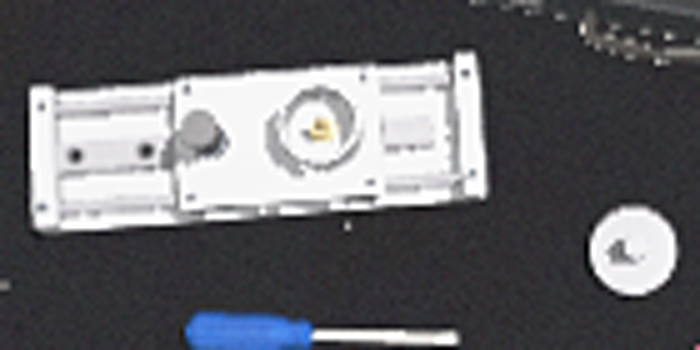

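The crops show the grey cover (top px ~276,220) next to the slide, with the cup mouth at about top (213.6,195) and scene (218,176), and the knob at top (190,196). The choice is confirmed. I'll refine the slide pose with end blocks and an offset plate.

```bash
cat > slide.py <<'E'
from fit import *
def run(C,p0=(.5017,-.0029,.1927)):
    def mod(p):
        h=.035;q=[p[0],p[1],p[2]];k=pt(q,0,.04);u=pt(q,0,-.04)
        return foot(q)+[bx(q,-.05,.05,-.15,-.15+.016,0,h+p[3]),bx(q,-.05,.05,.17-.016,.17,0,h+p[3]),bx(q,-.046,.046,-.0725+p[4],.0725+p[4],.03,.04),
          cyl(*u,.028,.04,.085),cyl(*k,.0095,.04,.07),cyl(*k,.011,.07,.091),cyl(*k,.0135,.091,.098)]
    out=[]
    items=[]
    for n,c in C.items():
        g=c["frame"].max(2).astype(float)
        b=dict(scene=(172,148,254,218),top=(150,174,252,224))[n]
        m=np.clip((g-50)/40,0,1).astype(np.float32)
        hsv=cv2.cvtColor(c["frame"],cv2.COLOR_RGB2HSV)
        m[(hsv[...,1]>90)&(g>60)]=0
        k=np.zeros_like(m);k[b[1]:b[3],b[0]:b[2]]=m[b[1]:b[3],b[0]:b[2]]
        _,lab,st,_=cv2.connectedComponentsWithStats((k>.2).astype(np.uint8))
        i=1+np.argmax(st[1:,4]);ok=cv2.dilate((lab==i).astype(np.uint8),np.ones((3,3)))
        k=k*ok;k=np.maximum(k,cv2.morphologyEx((lab==i).astype(np.uint8),cv2.MORPH_CLOSE,np.ones((9,9))).astype(np.float32)*(cv2.erode(cv2.morphologyEx((lab==i).astype(np.uint8),cv2.MORPH_CLOSE,np.ones((9,9))),np.ones((3,3)))))
        items.append((c,k,b))
    res={}
    for nm,it in(("scene",items[:1]),("top",items[1:]),("both",items)):
        f=lambda p:sum(((render(c,mod(p),b)-m[b[1]:b[3],b[0]:b[2]])**2).sum() for c,m,b in it)
        s=np.array([.004,.004,.03,-.006,-.01]);x0=np.array([*p0,0,-.01])
        for _ in range(2):
            r=minimize(f,x0,method="Nelder-Mead",options=dict(initial_simplex=[x0]+[x0+s*e for e in np.eye(5)],xatol=1e-4,fatol=.01,maxiter=500));x0=r.x;s=s/2
        q=r.x[:3];print(nm,r.x.round(4),round(float(r.fun),1),"cup",np.round(pt(q,0,-.04),4),"knob",np.round(pt(q,0,.04),4));res[nm]=r.x
    return res
E
python3 - <<'E'
from slide import *
C={n:read_camera(n) for n in("scene","top")}
run(C)
print(atz(C["scene"],218,175.8,.085),atz(C["top"],213.6,195.2,.085))
f=lambda X,Y,a,b:((X+.5)/5-.5+a,(Y+.5)/5-.5+b)
print("knob",atz(C["scene"],*f(162,96,172,145),.098),atz(C["top"],*f(202,131,150,170),.098))
o,w=ray(C["top"],256,192);print(C["top"]["intrinsics"])
E
```

```text
scene [ 0.5016 -0.0037  0.1935 -0.0007 -0.007 ] 30.2 cup [ 0.5093 -0.0429] knob [0.4939 0.0356]
top [ 0.5045 -0.0064  0.194   0.0033  0.0015] 41.1 cup [ 0.5122 -0.0456] knob [0.4968 0.0329]
both [ 0.5033 -0.005   0.1921 -0.     -0.0041] 111.0 cup [ 0.5109 -0.0443] knob [0.4957 0.0342]
[ 0.50884846 -0.04579079  0.085     ] [ 0.50603321 -0.04607403  0.085     ]
knob [0.49354317 0.03336385 0.098     ] [0.49285317 0.03112558 0.098     ]
[[397.08915727   0.         251.55241995]
 [  0.         397.08915727 183.27292358]
 [  0.           0.           1.        ]]
```

Emit:
play_rows(
  steps=[
    [[0,0,0,0,0,0.1336,0.05],[0,0,0,0,0,0.1336,0.05],[0,0,0,0,0,0.1336,0.05],[0,0,0,0,0,0.1336,0.05],[0,0,0,0,0,0.1336,0.05],[0,0,0,0,0,0.1336,0.05],[0,0,0,0,0,0.1336,0.05]],
  ],
)

```text
time_s: 2.0
tool_pos: [0.2779, 0.5876, 0.2226]
tool_rot: [180.0, -0.0, 100.8]
force: [0.2, -0.1, 0.4]
grip_width: 0.0509
grasp_force: 0.0
```

Emit:
play_rows(
  steps=[
    [[-0.035,0.012,0,0,0,0,0.05],[-0.035,0.012,0,0,0,0,0.05],[-0.035,0.012,0,0,0,0,0.05],[-0.035,0.012,0,0,0,0,0.05],[-0.035,0.012,0,0,0,0,0.05],[-0.035,0.012,0,0,0,0,0.05],[-0.035,0.012,0,0,0,0,0.05],[-0.035,0.012,0,0,0,0,0.05],[-0.035,0.012,0,0,0,0,0.05],[-0.035,0.012,0,0,0,0,0.05],[-0.035,0.012,0,0,0,0,0.05],[-0.035,0.012,0,0,0,0,0.05]],
  ],
)

```text
time_s: 3.2
tool_pos: [0.5008, 0.2019, 0.2229]
tool_rot: [180.0, -0.0, 101.1]
force: [-0.2, 0.3, -0.2]
grip_width: 0.0501
grasp_force: 0.0
```

Emit:
play_rows(
  steps=[
    [[-0.0377,-0.0112,0.003,0,0,0,0.05],[-0.0377,-0.0112,0.003,0,0,0,0.05],[-0.0377,-0.0112,0.003,0,0,0,0.05],[-0.0377,-0.0112,0.003,0,0,0,0.05],[-0.0377,-0.0112,0.003,0,0,0,0.05],[-0.0377,-0.0112,0.003,0,0,0,0.05],[-0.0377,-0.0112,0.003,0,0,0,0.05],[-0.0377,-0.0112,0.003,0,0,0,0.05],[-0.0377,-0.0112,0.003,0,0,0,0.05],[-0.0377,-0.0112,0.003,0,0,0,0.05],[-0.0377,-0.0112,0.003,0,0,0,0.05],[-0.0377,-0.0112,0.003,0,0,0,0.05]],
  ],
)

```text
time_s: 4.4
tool_pos: [0.4552, -0.268, 0.1869]
tool_rot: [179.9, -0.0, 101.1]
force: [0.6, 0.4, -0.2]
grip_width: 0.05
grasp_force: 0.0
```

Emit:
play_rows(
  steps=[
    [[0,0,0,0,0,0,0.05],[0,0,0,0,0,0,0.05]],
  ],
)

```text
time_s: 4.6
tool_pos: [0.455, -0.2674, 0.1865]
tool_rot: [-180.0, -0.0, 101.0]
force: [-0.8, 0.3, -0.4]
grip_width: 0.0497
grasp_force: 0.0
```

Emit:
play_rows(
  steps=[
    [[-0.0012,0,0.03,0,0,0,0.05],[0,0,0.03,0,0,0,0.05],[0,0,0.03,0,0,0,0.05],[0,0,0.03,0,0,0,0.05],[0,0,0.025,0,0,0,0.05],[0,0,0.016,0,0,0,0.05],[0,0,0.01,0,0,0,0.05],[0,0,0,0,0,0,0.05],[0,0,0,0,0,0,0.05]],
  ],
)

```text
time_s: 5.5
tool_pos: [0.4564, -0.2679, 0.0164]
tool_rot: [179.9, 0.0, 101.1]
force: [-0.5, -0.1, 0.6]
grip_width: 0.0499
grasp_force: 0.0
```

Emit:
play_rows(
  steps=[
    [[0,0,0,0,0,0,0.025],[0,0,0,0,0,0,0.025],[0,0,0,0,0,0,0.01],[0,0,0,0,0,0,0.0],[0,0,0,0,0,0,0.0],[0,0,0,0,0,0,0.0],[0,0,0,0,0,0,0.0],[0,0,0,0,0,0,0.0]],
  ],
  force=20,
)

```text
time_s: 6.3
tool_pos: [0.4557, -0.2678, 0.0157]
tool_rot: [180.0, -0.0, 101.1]
force: [0.1, -0.2, 2.7]
grip_width: 0.0177
grasp_force: 20.0
```

Emit:
play_rows(
  steps=[
    [[0,0,-0.02,0,0,0,0],[0,0,-0.04,0,0,0,0],[0,0,-0.04,0,0,0,0],[0,0,-0.03,0,0,0,0],[0.026,0.0119,-0.002,0,0,0,0],[0.026,0.0119,0,0,0,0,0],[0.026,0.0119,0,0,0,0,0],[0.026,0.0119,0,0,0,0,0],[0.026,0.0119,0,0,0,0,0],[0.026,0.0119,0,0,0,0,0]],
  ],
)

```text
time_s: 7.3
tool_pos: [0.4954, -0.0998, 0.1472]
tool_rot: [-180.0, -0.0, 101.1]
force: [0.1, 0.2, -1.4]
grip_width: 0.0172
grasp_force: 20.0
```

Emit:
play_rows(
  steps=[
    [[0.026,0.0119,0,0,0,0,0],[0.026,0.0119,0.01,0,0,0,0],[0,0,0.01,0,0,0,0],[0,0,0,0,0,0,0],[0,0,0,0,0,0,0],[0,0,0,0,0,0,0]],
  ],
)

```text
time_s: 7.9
tool_pos: [0.509, -0.0467, 0.1279]
tool_rot: [180.0, 0.0, 101.0]
force: [0.6, -0.1, -1.5]
grip_width: 0.0174
grasp_force: 20.0
```

```bash
python3 - <<'E'
from fit import *
C={n:read_camera(n) for n in("scene","top")}
print(get_obs()["tool_pos"])
for n,(x,y,w,h) in dict(scene=(195,140,55,60)).items():
    cv2.imwrite("pics/e.png",cv2.resize(C[n]["frame"][y:y+h,x:x+w,::-1],None,fx=10,fy=10,interpolation=cv2.INTER_CUBIC))
for n,(x,y,w,h) in dict(top=(175,165,70,55)).items():
    cv2.imwrite("pics/f.png",cv2.resize(C[n]["frame"][y:y+h,x:x+w,::-1],None,fx=10,fy=10,interpolation=cv2.INTER_CUBIC))
np.savez("hov.npz",s=C["scene"]["frame"],t=C["top"]["frame"])
E
```

```text
[ 0.50916991 -0.04637407  0.12806582]
```

View pics/e.png

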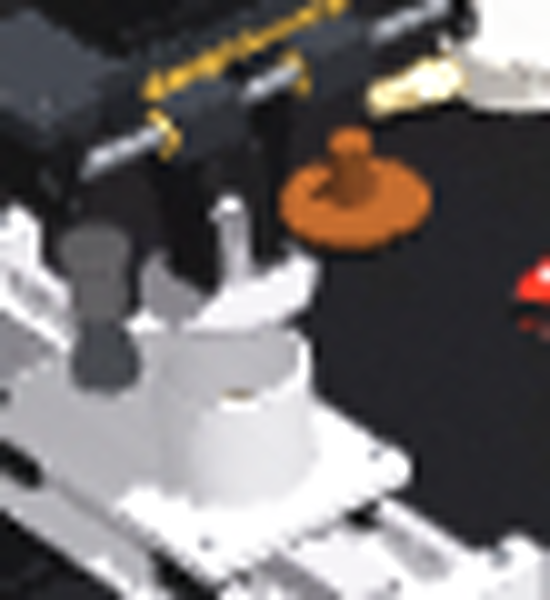

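The picture shows the cover held level just above the cup mouth: disc right edge at about 320/10, cup right edge at about 312/10 in crop pixels. I'll compare those edges, to sub-pixel, with the projected model.

```bash
python3 - <<'E'
from fit import *
C={n:read_camera(n) for n in("scene","top")};c=C["scene"];g=c["frame"].astype(float).max(2)
def edge(v,u0,u1):
    r=g[v,u0:u1+1];d=np.diff(r);i=np.argmin(d);lo=r[min(i+3,len(r)-1)];hi=r[max(i-2,0)];mid=(hi+lo)/2
    for j in range(max(i-2,0),len(r)-1):
        if r[j]>=mid>r[j+1]: return u0+j+(r[j]-mid)/(r[j]-r[j+1])
def right(pts,v):
    q=cv2.convexHull(np.array([proj(c,p) for p in pts],np.float32))[:,0];best=-1
    for a,b in zip(q,np.roll(q,-1,0)):
        if (a[1]-v)*(b[1]-v)<=0 and a[1]!=b[1]: best=max(best,a[0]+(v-a[1])*(b[0]-a[0])/(b[1]-a[1]))
    return best
cup=cyl(.509,-.045,.028,.04,.085);x,y,_=get_obs()["tool_pos"];zb=.1281-.0157
disc=cyl(x,y,.031,zb+.006,zb+.011)
for v in range(174,190,2): print("cup",v,edge(v,218,235),right(cup,v))
for v in range(165,172): print("disc",v,edge(v,220,235),right(disc,v))
print("rim proj",[np.round(proj(c,(.509,-.045,.085)),2)])
# top view strips
K=cyl(x,y,.009,zb+.011,zb+.039)
for nm,P in (("disc",disc),("knob",K),("cup",cup)):
    q=np.array([proj(c,p) for p in P]);print(nm,q.min(0).round(1),q.max(0).round(1))
# front bottom edges (vertical profile) of disc
for u in range(214,227,2):
    print(u,g[164:182,u].astype(int))
E
```

```text
cup 174 225.58381502890174 225.50941
cup 176 225.80397727272728 225.92854
cup 178 225.60416666666666 226.0775
cup 180 227.1602564102564 226.22646
cup 182 230.0379746835443 226.3754
cup 184 232.91975308641975 226.52435
cup 186 224.0 226.62073
cup 188 234.40526315789472 225.59415
disc 165 226.2391304347826 225.92017
disc 166 226.14406779661016 226.20934
disc 167 226.1239316239316 226.28146
disc 168 225.86752136752136 226.24255
disc 169 225.52083333333334 225.84744
disc 170 224.6627906976744 225.04361
disc 171 223.46875 223.71606
rim proj [array([217.94, 175.68])]
disc [208.4 161.9] [226.3 172.8]
knob [214.1 158.4] [219.9 168.1]
cup [210.  171.3] [226.6 190.7]
214 [ 22  23  23  26  63 142 163 246 226 169 187 186 185 188 186 190 196 204]
216 [ 36  42  41  40  53 145 247 247 234 182 191 191 192 191 190 195 199 220]
218 [151 192 190 194 220 248 248 247 233 175 191 192 193 195 188 153 251 230]
220 [ 34  45 107 158 247 247 248 246 192 165 193 193 189 191 190 189 253 236]
222 [ 31  43 142 247 247 247 247 232 182 186 187 188 188 187 200 244 235 234]
224 [109 159 247 247 247 246 230 101  73 200 177 182 188 228 253 233 232 233]
226 [ 76  50 160 159 129  64  41  43  43  44  41  45  78  77  83 129 208 250]
```

View pics/f.png

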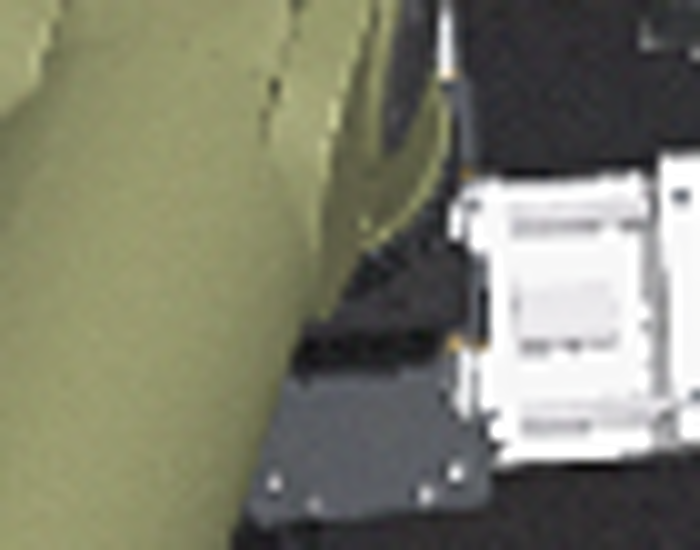

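The top view is blocked by the arm, but in the scene view the model matches cup and disc edges to about 0.3 px. Shifting 1.4 mm along tool x and lowering.

Emit:
play_rows(
  steps=[
    [[0.0014,0,0.01,0,0,0,0],[0,0,0.01,0,0,0,0],[0,0,0.004,0,0,0,0],[0,0,0.002,0,0,0,0],[0,0,0.002,0,0,0,0],[0,0,0.001,0,0,0,0],[0,0,0.001,0,0,0,0],[0,0,0,0,0,0,0]],
  ],
)

```text
time_s: 8.9
tool_pos: [0.5093, -0.0439, 0.098]
tool_rot: [179.9, 0.0, 101.1]
force: [0.3, -0.7, -1.1]
grip_width: 0.017
grasp_force: 20.0
```

Emit:
play_rows(
  steps=[
    [[0,0,0.001,0,0,0,0],[0,0,0.001,0,0,0,0],[0,0,0.001,0,0,0,0],[0,0,0.0005,0,0,0,0],[0,0,0,0,0,0,0],[0,0,0,0,0,0,0]],
  ],
)

```text
time_s: 9.5
tool_pos: [0.509, -0.0439, 0.0945]
tool_rot: [180.0, -0.0, 101.1]
force: [-1.0, 0.8, 6.2]
grip_width: 0.0177
grasp_force: 20.0
```

Seated: the height matches and there is 6 N of contact force. Releasing and rising.

Emit:
play_rows(
  steps=[
    [[0,0,0,0,0,0,0.04],[0,0,0,0,0,0,0.05],[0,0,0,0,0,0,0.05],[0,0,0,0,0,0,0.05],[0,0,0,0,0,0,0.05],[0,0,-0.01,0,0,0,0.05],[0,0,-0.02,0,0,0,0.05],[0,0,-0.03,0,0,0,0.05],[0,0,0,0,0,0,0.05],[0,0,0,0,0,0,0.05]],
  ],
)

```text
time_s: 10.5
tool_pos: [0.5094, -0.044, 0.1552]
tool_rot: [179.9, -0.0, 101.1]
force: [0.7, 0.5, -0.6]
grip_width: 0.0498
grasp_force: 0.0
```

```bash
python3 - <<'E'
from fit import *
c=read_camera("scene");x,y,w,h=190,140,60,60
cv2.imwrite("pics/g.png",cv2.resize(c["frame"][y:y+h,x:x+w,::-1],None,fx=10,fy=10,interpolation=cv2.INTER_CUBIC))
m=sil("scene","cover_center",(218,173));ys,xs=np.nonzero(m);print(xs.min(),xs.max(),ys.min(),ys.max())
q=np.concatenate([[proj(c,p) for p in P] for P in cover((.509,-.045),.079)]);print(q.min(0),q.max(0))
E
```

```text
209 226 168 180
[209.02647324 166.43012521] [226.72627476 180.80710259]
```

View pics/g.png

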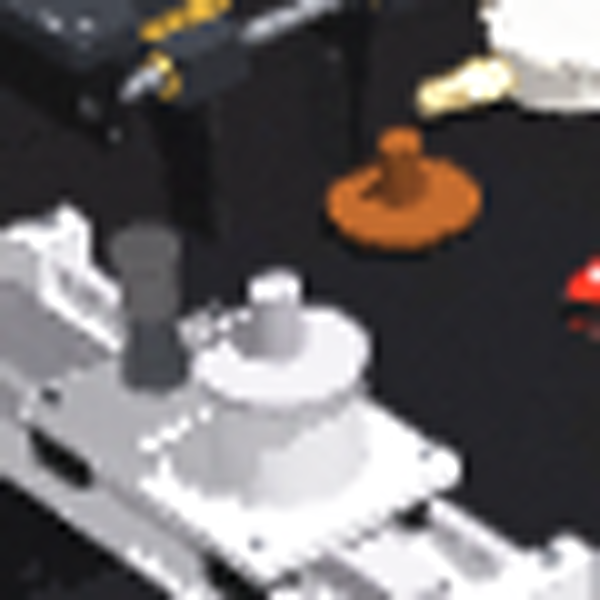

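The picture shows the cover level and seated on the cup (disc centre at scene px ~(218,175)), fingers clear. On to the knob.

Emit:
play_rows(
  steps=[
    [[0.02,0,0,0,0,0,0.05],[0.02,0,0,0,0,0,0.05],[0.02,0,0,0,0,0,0.05],[0.0195,-0.0005,0,0,0,0,0.05],[0,0,0.02,0,0,0,0.05],[0,0,0.03,0,0,0,0.05],[0,0,0.02,0,0,0,0.05],[0,0,0.015,0,0,0,0.05],[0,0,0.008,0,0,0,0.05],[0,0,0,0,0,0,0.05],[0,0,0,0,0,0,0.05]],
  ],
)

```text
time_s: 11.7
tool_pos: [0.4931, 0.0339, 0.0613]
tool_rot: [180.0, 0.0, 101.1]
force: [0.2, 0.7, 0.2]
grip_width: 0.05
grasp_force: 0.0
```

Emit:
play_rows(
  steps=[
    [[0,0,0,0,0,0,0.035],[0,0,0,0,0,0,0.03],[0,0,0,0,0,0,0.025],[0,0,0,0,0,0,0.015],[0,0,0,0,0,0,0.0],[0,0,0,0,0,0,0.0],[0,0,0,0,0,0,0.0],[0,0,0,0,0,0,0.0]],
  ],
  force=30,
)

```text
time_s: 12.5
tool_pos: [0.4947, 0.0343, 0.0616]
tool_rot: [179.8, 0.0, 101.1]
force: [4.8, 1.0, -2.9]
grip_width: 0.0237
grasp_force: 29.6
```

Emit:
play_rows(
  steps=[
    [[0,0.0015,0,0,0,0,0],[0,0,-0.003,0,0,0,0],[0,0,-0.003,0,0,0,0],[0,0,-0.003,0,0,0,0],[0,0,-0.003,0,0,0,0],[0,0,-0.002,0,0,0,0],[0,0,0,0,0,0,0],[0,0,0,0,0,0,0]],
  ],
)

```text
time_s: 13.3
tool_pos: [0.4946, 0.0343, 0.075]
tool_rot: [180.0, 0.0, 101.1]
force: [4.8, 0.5, -6.8]
grip_width: 0.0238
grasp_force: 29.3
```

Emit:
play_rows(
  steps=[
    [[0,0,-0.001,0,0,0,0],[0,0,0,0,0,0,0],[0.001,0,0,0,0,0,0],[0.002,0,0,0,0,0,0],[0.003,0,0,0,0,0,0],[0,0,0,0,0,0,0]],
  ],
)

```text
time_s: 13.9
tool_pos: [0.4934, 0.0401, 0.0759]
tool_rot: [180.0, 0.0, 101.1]
force: [6.7, 0.1, -7.5]
grip_width: 0.0238
grasp_force: 29.3
```

Emit:
play_rows(
  steps=[
    [[0.004,0.001,0,0,0,0,0],[0.006,0,0,0,0,0,0],[0.008,0,0,0,0,0,0],[0.008,0,0,0,0,0,0],[0.008,0,0,0,0,0,0],[0.005,0,0,0,0,0,0],[0.003,0,0,0,0,0,0],[0.002,0,0,0,0,0,0],[0,0,0,0,0,0,0],[0,0,0,0,0,0,0]],
  ],
)

```text
time_s: 14.9
tool_pos: [0.4852, 0.0839, 0.0759]
tool_rot: [-179.9, -0.0, 101.1]
force: [1.3, 1.1, -7.3]
grip_width: 0.0239
grasp_force: 29.3
```

Emit:
play_rows(
  steps=[
    [[-0.0004,0,0.002,0,0,0,0],[0,0,0.002,0,0,0,0],[0,0,0.002,0,0,0,0],[0,0,0.002,0,0,0,0],[0,0,0.002,0,0,0,0],[0,0,0.002,0,0,0,0],[0,0,0.002,0,0,0,0],[0,0,0.0005,0,0,0,0],[0,0,0,0,0,0,0],[0,0,0,0,0,0,0]],
  ],
)

```text
time_s: 15.9
tool_pos: [0.4856, 0.083, 0.0616]
tool_rot: [-180.0, -0.0, 101.1]
force: [-3.6, 1.3, -3.2]
grip_width: 0.0237
grasp_force: 29.6
```

```bash
python3 - <<'E'
from fit import *
o=get_obs();print(o["tool_pos"],o["force"])
c=read_camera("scene");x,y,w,h=180,135,60,60
cv2.imwrite("pics/i.png",cv2.resize(c["frame"][y:y+h,x:x+w,::-1],None,fx=10,fy=10,interpolation=cv2.INTER_CUBIC))
q=(.509-.0096,-.0445+.0491)
print("exp knob top",proj(c,(.4851,.0834,.098)),"cover");Q=np.concatenate([[proj(c,p) for p in P] for P in cover(q,.079)]);print(Q.min(0),Q.max(0))
E
```

```text
[0.4856161  0.08303918 0.06162236] [-3.64575991  1.25274577 -3.22122569]
exp knob top (np.float64(196.06498446136015), np.float64(158.34274750882247)) cover
[200.50298266 160.8787759 ] [217.88096616 174.95508592]
```

View pics/i.png

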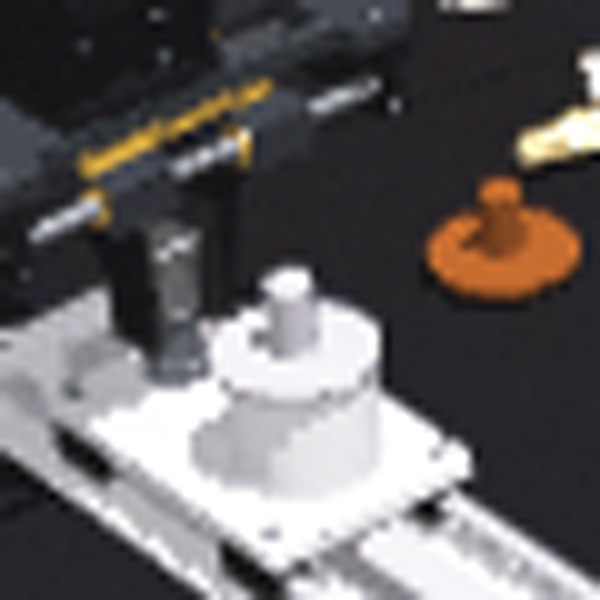

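The carriage is at the next hole with the cover seated (disc spans scene px 201–218, as projected). I'll push down slightly so the pin is firmly home.

Emit:
play_rows(
  steps=[
    [[0,0,0.0007,0,0,0,0],[0,0,0.0007,0,0,0,0],[0,0,0.0006,0,0,0,0],[0,0,0,0,0,0,0],[0,0,0,0,0,0,0]],
  ],
)

```text
time_s: 16.45
tool_pos: [0.4859, 0.0832, 0.0613]
tool_rot: [-180.0, -0.1, 101.1]
force: [-9.1, 0.0, 11.8]
grip_width: 0.024
grasp_force: 30.5
```

```bash
python3 -c "
from cell import *
print(get_obs()['force']);print(sign_off())"
```

```text
[-9.10652671  0.03591339 11.75995439]
the job is handed in; nothing more can be done
None
```

The job is handed in (no verdict came back): the cover is seated and let go on the cup, the carriage is at the next hole (about 49.7 mm on by the tool position), and the arm still grips the knob, pushing the pin home against the bottom stop.

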